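# Load a tape reel on its stand

### The arm

A 6-joint arm with a two-finger parallel gripper is mounted at the origin on a cart in front of the work surface, level with it; the furniture and walls round the work are solid. World frame = base frame: x ahead of the robot, y to its left, z up, the work surface at z = 0. Lengths are in m, angles in degrees, forces in N, time in s.
With the tool pointing down it reaches from about 0.375 to 0.925 m from the base axis. Payload 5.7 kg.
Tool frame: the origin (TCP) lies at the very end of the fingers, on their centre line; the grasp point (between the pads) lies 19 mm behind it (bot.grasp_offset is the distance from the TCP to the grasp point, in m); z points along the fingers, x is the direction in which the jaws open and shut, and the axes are right-handed (so a half turn about z gives the same grasp; the last joint's range is limited). The gripper opens to 85 mm and grips with 20 to 120 N. Pads are 22 mm wide; open, the fingers measure 114 mm over their backs; the gripper's body (76 mm by 85 mm) begins 54 mm behind the grasp point. The pads swing forward as they close: fully open they stand 13 mm farther back than shut.
Start: joints at [58.149, 20.558, 86.54, -0, 72.909, -6.595], TCP at [0.256, 0.543, 0.231] pointing down, gripper open.
Joint ranges: [-170.27, 170.27], [-57.76, 135], [12.27, 136.19], [-55.21, 235.2], [11.17, 155.16], [-170.74, 170.74]. Speed limits (degrees/s): [136.94, 136.94, 180, 180, 180, 180].

### API

Orientations are given as [roll, pitch, yaw] about the fixed x, y, z axes, in that order (R = Rz(yaw) Ry(pitch) Rx(roll)).
In Python, from rig import bot gives the robot as it stands. The module is installed in compiled form; this text tells all that it offers.
- The arm moves only by the tool arm_command, never from a script. Its argument "plan" is a list of rows, each a list of 5 numbers: the finger opening in cm, from 0 to 8.54, then the shift along the tool's x, y, z in cm, then the turn about the tool's z in rad. In form: [[gripper, x, y, z, turn], ...]. A call has 1 to 12 rows; each row is the pose to reach, as a shift and turn from the pose commanded when the call began, along the tool's axes at that moment; what a row does not reach only later rows make up. A row lasts 1/8 s, in which the tool goes at most 62.5 mm and 10.7 degrees, less where a joint would pass 70% of its speed; a pose out of reach is approached as far as the arm can. A call with a gripper value outside its range is refused whole. The fingers move at their own pace and stop on an object; "squeeze" is the grip in N (left out, the last holds). Time passes only in rows, so rows that repeat a pose let the fingers close. It gives the time, the measured TCP pose, the force and the opening at its end, in the units of the state.
- bot.sense(): the state, without advancing time (a new reading comes with each control period).
- bot.camera(name): name is "side" or "top" or "wrist"; returns a dict with "image" (384x512x3 uint8, red, green, blue), "z_map" (384x512 float32, m along the optical axis (not along the pixel's ray), 0 where there is no reading), "fx", "fy", "cx", "cy" (pixels), "extrinsics" (4x4, takes a point from camera to world coordinates). Camera axes: x right, y down, z forward; pixel columns grow to the right and rows downward; lengths in m; the calibration is good to about 2 mm. A picture is of the moment at which its call begins.
- bot.close_job(): hands the job in, once; it reports no verdict.
The state is a dict: "clock": time; "joint_pos": joint angles; "joint_velocities": joint speeds; "joint_efforts": joint torques, N m; "tool_pos": TCP position; "tcp_rot": TCP orientation; "force": force on the tool from outside, world axes, zero at the start; "moment": the same for the moment, N m; "width": opening from 0.0 (shut) to 1.0 (fully open).
Only numpy, scipy, OpenCV 4.12 (cv2) and the standard library are available. Lean on these libraries where they do the work, as an engineer would, in place of code of your own. Each camera call takes 0.05 s, during which the arm holds its last target.

### The job

Load the tape reel onto the reel stand: take the loose spindle rod from its wooden rest by the handle, thread it through the reel's bore and lift and carry the reel on the rod, without the fingers handling the reel itself. Lower the rod into the V notches of both cheeks, so that the reel hangs between the cheeks and the rod's handle and collar stay outside them with the bare shaft about centred on the stand, and let go. Then tip the stand's wire bail over with a fingertip until it lies down across the rod at both ends; leave the bottles and the cup standing where they are.

Things in the scene. Friction and masses are not known exactly. Their poses are not given: they have to be found in the camera images.
- rod_mid (a point): Loose spindle rod, 200 mm long, 0.11 kg, lying level on the wooden rest. Point: on its axis, middle of the bare steel shaft (round, 14 mm diameter, 150 mm long). Its y axis runs along the rod: bevelled tip at y = +75 mm; dark steel collar (26 mm diameter) at y = -75 to -80 mm, then the round wooden handle (20 mm diameter) to y = -125 mm. The rod may roll about y.
- rod_handle (a point): Centre of the spindle rod's wooden handle, on the rod's axis, 102.5 mm from rod_mid towards -y of the rod; the place to grip (20 mm across, 45 mm long).
- reel_center (a point): Loose tape reel, 0.12 kg: two octagonal plywood flanges (90 mm across flats) on a cardboard core, 46 mm wide along its y axis. It stands on a flat, its through bore (38 mm diameter, along y) level, 45 mm above the table. Point: centre of the bore. The rod may enter from either side; hung on the rod, the reel's centre is 12 mm below the rod's axis.
- rest: Wooden rest, fixed to the table: base 50 x 130 mm, two posts 100 mm apart along its y axis, each 12 mm thick and 60 mm high with a V notch that holds the shaft with its axis 50 mm above the table. Origin at the centre of its underside, on the table. The rod starts with rod_mid over it, within 3 mm, and the handle free beyond its -y end.
- stand: Reel stand, fixed to the table: grey base 150 x 125 x 8 mm, two aluminium cheeks 10 mm thick at y = +47 and -47 mm (84 mm clear between), x = -58 to +40 mm, 102 mm high (111 at the bail's pivots), each with an open 90-degree V notch at x = 0, 44 mm wide at its mouth. Origin: centre of its underside, on the table; z up. The rod fits either way round.
- stand_seat (a point): Where rod_mid is when the rod is seated and centred: on the stand's axis half-way between the cheeks, 90 mm above the table, rod along the stand's y axis.
- bail (a joint): Angle (rad) of the stand's bail: a U of 6 mm wire, its 115 mm arms at y = +-59 mm outside the cheeks, hinged along the stand's y at x = -45, z = 100 mm. 0: parked, leaning 0.87 from upright towards the stand's -x. Grows as it tips over to +x: 0.87 upright, 2.44 lying on the seated shaft (closed). Light, under 1 N; past upright it falls slowly (about 2 s) shut by itself and clears the hung reel.
- bail_bar (a point): Middle of the bail's cross bar, 6 mm wire, about 118 mm long along the stand's y axis. Parked, it stands at x = -133, z = 174 mm of the stand. Push it from its -x side.
- bottle_m_center (a point): Bystander: a brown bottle with a pale yellow cap, 36 mm diameter, 80 mm high; this point half-way up.
- bottle_t2_center (a point): Bystander: a brown bottle with a white cap, 32 mm diameter, 78 mm high; this point half-way up.
- cup_center (a point): Bystander: a white mixing cup, 57 mm diameter, 48 mm high; this point half-way up.

How it is judged (in metres and radians):
On the way, in this order (a step that is already met when the one before it is completed fails the run):
1. the rod is threaded through the reel's bore (distance between reel_center and rod_mid below 0.03 m and angle between the y axis of reel_center and the y axis of rod_mid, either way round below 0.5 rad), for 0.1 s.
2. the reel is lifted clear of the table on the rod (all of step 1 and height (world z) of reel_center above 0.095 m), for 0.2 s.
3. the rod lies in both notches of the stand with the reel on it, let go, the bail not yet tipped over (all of step 1 and x of rod_mid in the frame of stand between -0.005 and 0.005 m and y of rod_mid in the frame of stand between -0.014 and 0.014 m and z of rod_mid in the frame of stand between 0.084 and 0.095 m and angle between the y axis of rod_mid and the y axis of stand, either way round below 0.06 rad and contact force between the fingers and rod below 0.1 N and value of joint bail below 1 rad), for 0.1 s.
At the end, for the whole second after the job is handed in: Rod at rest in both V notches (shaft's middle within 14 mm of the stand's middle lengthwise, 5 mm across; within 0.06 rad), the reel hanging on it (it may still swing a little) between the cheeks (within 30 mm of the shaft's middle), the bail lying on the shaft (joint 2.36 to 2.54) (all of step 1 and x of rod_mid in the frame of stand between -0.005 and 0.005 m and y of rod_mid in the frame of stand between -0.014 and 0.014 m and z of rod_mid in the frame of stand between 0.084 and 0.095 m and angle between the y axis of rod_mid and the y axis of stand, either way round below 0.06 rad and value of joint bail between 2.36 and 2.54 rad and velocity of joint bail below 0.1 rad/s and linear speed of rod below 0.03 m/s and linear speed of reel below 0.2 m/s); the robot touches nothing.
It fails at once if the fingers handle the reel (more than 6 N) (contact force between the fingers and reel above 6 N).
It fails at once if the yellow-capped bottle is moved by more than 30 mm or knocked over (distance of bottle_m_center from where it was at the start of the episode above 0.03 m or angle between bottle_m_center's own z axis and vertical above 0.5 rad).
It fails at once if the white-capped bottle is moved by more than 30 mm or knocked over (distance of bottle_t2_center from where it was at the start of the episode above 0.03 m or angle between bottle_t2_center's own z axis and vertical above 0.5 rad).
It fails at once if the cup is moved by more than 30 mm or knocked over (distance of cup_center from where it was at the start of the episode above 0.03 m or angle between cup_center's own z axis and vertical above 0.5 rad).
It also fails if it takes over 61 s, if anything falls off the work surface, if the arm or the gripper's body presses on something with over 40 N, if the wrist force passes 120 N, or if a joint passes its speed limit or range.

## Working session

There is one attempt and no reset: what is moved stays moved. The work goes in short steps, Python scripts to look and compute and a tool call to move; the robot and the scene stay as the last step left them, time stands still between calls to the robot, and variables do not carry over. Pictures are saved under pics/ and viewed, and the job is handed in when it is done.

Besides the shell and the picture viewer there is one more tool, called by a JSON object that holds its "method" and its "body", one argument or row to a line. arm_command: Moves the arm, as the interface text tells. Its arguments: {"type":"object","properties":{"plan":{"type":"array","items":{"type":"array","items":{"type":"number"}}},"squeeze":{"type":"number"}},"required":["plan"]}

```bash
mkdir -p pics; ls; python3 - <<'E'
from rig import bot
import cv2, numpy as np
print(bot.sense())
for n in ["side","top","wrist"]:
    c=bot.camera(n)
    np.savez(f"{n}0.npz",**{k:np.array(v) for k,v in c.items()})
    cv2.imwrite(f"pics/{n}0.png",c["image"][:,:,::-1])
    print(n,c["fx"],c["fy"],c["cx"],c["cy"],np.round(c["extrinsics"],3).tolist())
E
```

```text
pics
{'clock': 0.0, 'joint_pos': array([ 5.81499627e+01,  2.05982185e+01,  8.65998563e+01,  5.22358849e-04,
        7.29067842e+01, -6.59475491e+00]), 'joint_velocities': array([ 0.08341462,  0.00115617, -0.07314821,  0.03892371,  0.0727924 ,
        0.00268164]), 'joint_efforts': array([ 3.49425036e-04, -5.27631462e+01, -2.78619146e+01, -4.53304838e-04,
        1.36569116e-02, -1.39809393e-05]), 'tool_pos': array([0.25563559, 0.54206845, 0.23044485]), 'tcp_rot': array([-1.79987462e+02,  1.04107872e-01,  6.47445750e+01]), 'force': array([ 0.46491318, -0.66523145,  0.14102397]), 'moment': array([ 0.02062593, -0.04321111,  0.03427125]), 'width': 1.0013787924229192}
side 445.80280953522765 445.80280953522765 248.43786296221768 191.04047736931687 [[0.944, -0.163, 0.288, 0.206], [-0.33, -0.496, 0.803, -0.936], [0.012, -0.853, -0.521, 0.798], [0.0, 0.0, 0.0, 1.0]]
top 432.75902273241354 432.75902273241354 258.4602013292412 198.47292648479032 [[-0.001, -0.996, 0.093, 0.437], [-1.0, 0.002, 0.011, 0.076], [-0.011, -0.093, -0.996, 1.248], [0.0, 0.0, 0.0, 1.0]]
wrist 322.9454420061325 322.9454420061325 258.7884272064768 190.58301109434365 [[0.426, 0.863, 0.271, 0.187], [0.905, -0.406, -0.129, 0.575], [-0.001, 0.3, -0.954, 0.373], [0.0, 0.0, 0.0, 1.0]]
```

View pics/side0.png

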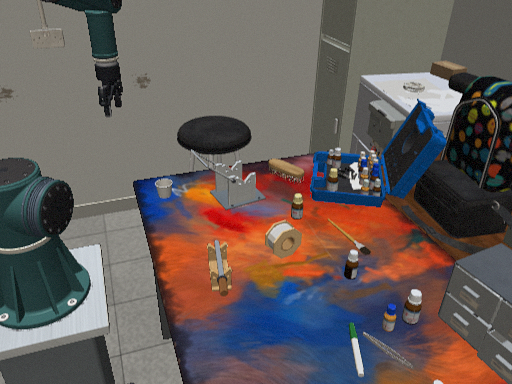

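View pics/top0.png

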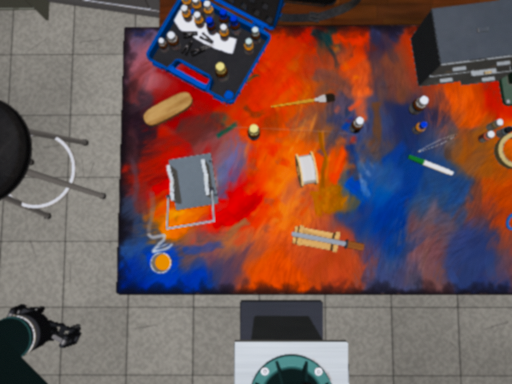

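View pics/wrist0.png

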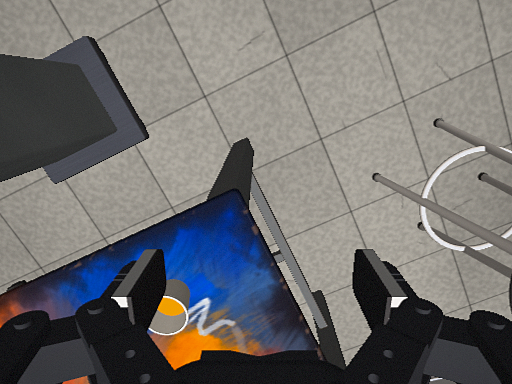

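The side view shows the rod on its rest at about (220,265), the reel at (283,238), the stand at (235,190), and the bail leaning towards the robot. In the top view the rod runs from (293,236) to the handle at (358,246), the reel is at (306,168) and the stand at (190,180) with its bail bar at (190,224). Next I'll measure from the top depth map.

```bash
cat > h.py <<'E'
import numpy as np, cv2
def load(n): 
    d=np.load(n); return {k:d[k] for k in d.files}
def cloud(c):
    z=c["z_map"]; v,u=np.mgrid[:z.shape[0],:z.shape[1]]
    P=np.stack([(u-c["cx"])/c["fx"]*z,(v-c["cy"])/c["fy"]*z,z],-1)
    E=c["extrinsics"]; W=P@E[:3,:3].T+E[:3,3]; W[z==0]=np.nan; return W
E
python3 - <<'E'
from h import *
for n in ["top","side"]:
    c=load(n+"0.npz"); W=cloud(c); im=c["image"][:,:,::-1]
    if n=="top":
        z=W[:,:,2]; h=np.clip(np.nan_to_num(z)/0.15*255,0,255).astype(np.uint8)
        a=cv2.resize(im[100:280,120:380],None,fx=3,fy=3,interpolation=cv2.INTER_CUBIC)
        b=cv2.resize(cv2.applyColorMap(h,cv2.COLORMAP_JET)[100:280,120:380],None,fx=3,fy=3,interpolation=cv2.INTER_NEAREST)
        cv2.imwrite("pics/topz.png",a); cv2.imwrite("pics/toph.png",b)
        for nm,u,v in [("table",250,200),("reel",306,168),("base",190,180),("cheek",172,180),("cheek2",208,180),("bar",190,225),("shaft",318,239),("handle",355,245),("cup",161,262),("bm",253,130),("t2",358,124)]: print(nm,W[v,u].round(4))
    else:
        cv2.imwrite("pics/sidez.png",cv2.resize(im[140:310,140:340],None,fx=4,fy=3.5,interpolation=cv2.INTER_CUBIC))
E
```

```text
table [0.5484 0.1135 0.004 ]
reel [ 0.6282 -0.041   0.0838]
base [0.6067 0.2873 0.0069]
cheek [0.5973 0.3249 0.076 ]
cheek2 [0.5964 0.2256 0.0807]
bar [0.4711 0.2571 0.1752]
shaft [ 0.4362 -0.0748  0.0532]
handle [ 0.4199 -0.174   0.0613]
cup [0.3719 0.3645 0.0168]
bm [0.7348 0.1031 0.0807]
t2 [ 0.7532 -0.1876  0.0706]
```

View pics/topz.png

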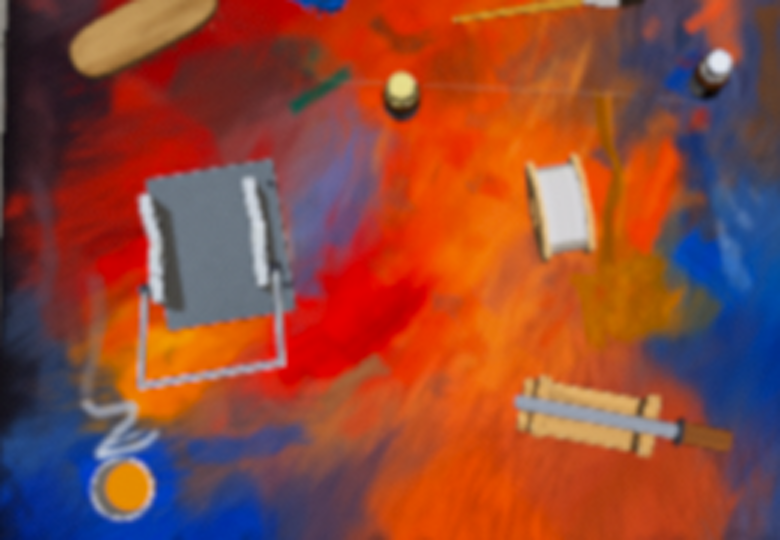

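View pics/toph.png

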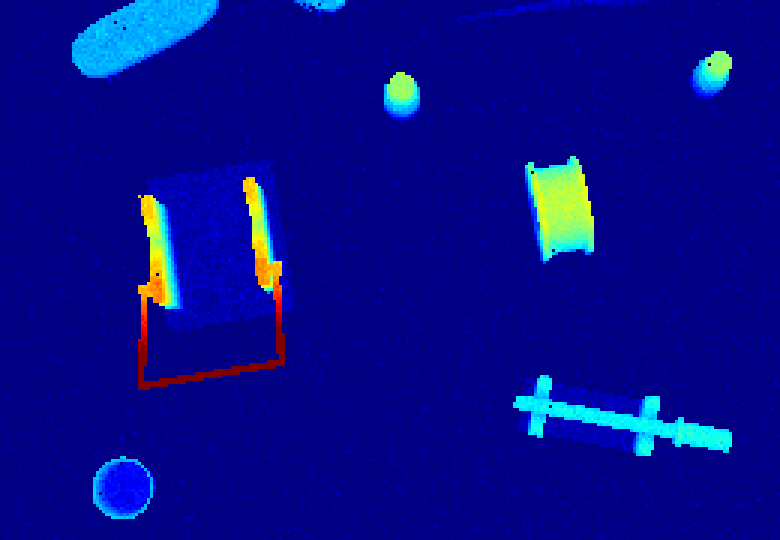

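View pics/sidez.png

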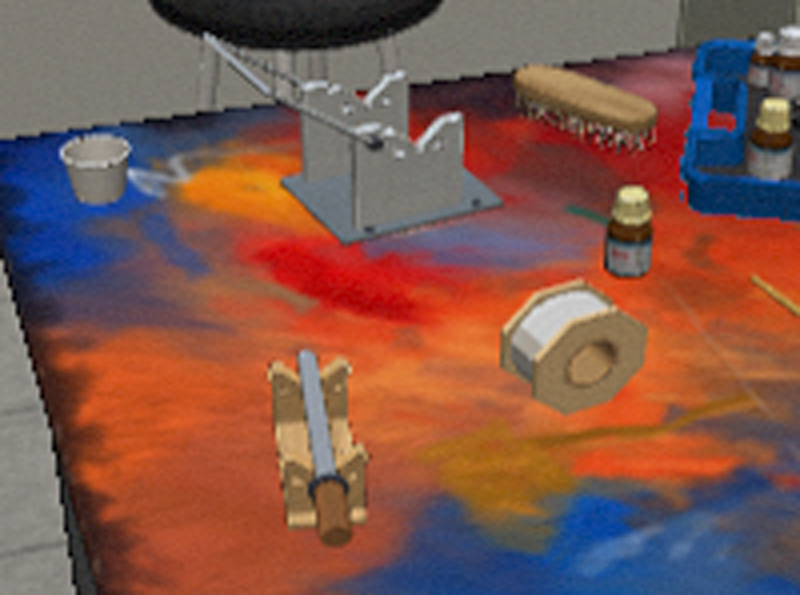

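```bash
python3 - <<'E'
from h import *
def pca(P):
    m=P.mean(0); u,s,v=np.linalg.svd(P-m,full_matrices=False); return m,v[0],s
for n in ["top","side"]:
    c=load(n+"0.npz"); W=cloud(c); X,Y,Z=W[...,0],W[...,1],W[...,2]
    print("==",n)
    t=(abs(X-0.55)<.15)&(abs(Y-0.1)<0.06)&(abs(Z)<.03); print("table z",np.median(Z[t]),t.sum())
    # rod
    r=(X>.38)&(X<.48)&(Y<.05)&(Y>-.25)&(Z>.045)&(Z<.075)
    P=W[r]; 
    for it in range(6):
        m=np.median(P,0) if it==0 else m; mm,d,s=pca(P[:,:2]); 
        q=(P[:,:2]-mm)@np.array([-d[1],d[0]]); P=P[abs(q)<0.010 if it>1 else abs(q)<.02]
    d=d*np.sign(d[1]); t=(P[:,:2]-mm)@d
    print("rod mid",mm,"dir",d,"yaw(y-axis)",np.degrees(np.arctan2(-d[0],d[1])),"ext",t.min(),t.max(), "tip",mm+d*t.max(),"end",mm+d*t.min(),P[:,2].max())
    # reel
    r=(X>.56)&(X<.70)&(Y<.03)&(Y>-.12)&(Z>.02); P=W[r]
    rect=cv2.minAreaRect((P[:,:2]*1000).astype(np.float32)); print("reel rect",rect, np.median(P[P[:,2]>.07],0), P[:,2].max())
    # stand cheeks
    for lo,hi in [(.27,.36),(.18,.27)]:
        r=(X>.52)&(X<.66)&(Y>lo)&(Y<hi)&(Z>.085)&(Z<.125); P=W[r]
        if len(P)<5: continue
        rect=cv2.minAreaRect((P[:,:2]*1000).astype(np.float32)); mm,d,s=pca(P[:,:2]); print("cheek",len(P),rect,mm,d,np.degrees(np.arctan2(d[1],d[0]))%180,P[:,:2].min(0),P[:,:2].max(0))
    r=(X>.40)&(X<.55)&(Y>.18)&(Y<.36)&(Z>.165)&(Z<.2); P=W[r]
    if len(P)>5:
        mm,d,s=pca(P[:,:2]); d*=np.sign(d[1]); t=(P[:,:2]-mm)@d; print("bar",len(P),mm,d,np.degrees(np.arctan2(-d[0],d[1])),t.min(),t.max(),mm+d*(t.min()+t.max())/2,P[:,2].mean())
    r=(X>.5)&(X<.7)&(Y>.17)&(Y<.37)&(abs(Z-.008)<.006)
    for nm,x,y in [("bm",.735,.103),("t2",.753,-.188),("cup",.37,.365)]:
        r=(np.hypot(X-x,Y-y)<.045)&(Z>.04); P=W[r]
        if len(P)>3: print(nm,len(P),(P.min(0)+P.max(0))/2,P[:,2].max())
E
```

```text
== top
table z -0.00046547957483622504 4261
rod mid [ 0.4321118  -0.10563794] dir [0.18486787 0.98276339] yaw(y-axis) -10.653428869737565 ext -0.0931891019251093 0.10628750741215082 tip [ 0.45176095 -0.00118247] end [ 0.41488413 -0.19722078] 0.06627630370478133
reel rect ((630.5477905273438, -44.22444152832031), (89.73387908935547, 46.65621566772461), 10.287919998168945) [ 0.62844467 -0.0440242   0.08208783] 0.09278001532519498
cheek 184 ((578.7885131835938, 328.1213073730469), (112.78219604492188, 21.792482376098633), 9.346715927124023) [0.57683877 0.32310682] [-0.99518133 -0.09805163] 5.626985678349257 [0.52234018 0.31156627] [0.63532314 0.3363928 ]
cheek 179 ((595.6240844726562, 224.25143432617188), (113.02400207519531, 21.29706382751465), 10.02803897857666) [0.59141631 0.22616969] [-0.97045661 -0.24127569] 13.961845109022335 [0.5404585  0.20663053] [0.65081169 0.24246372]
bar 142 [0.47407768 0.25679696] [-0.16568886  0.98617808] 9.537253931084528 -0.0606876895066393 0.06165742316354259 [0.47399735 0.25727512] 0.1748501702051619
bm 129 [0.73847612 0.10250363 0.06182721] 0.08241611
[... 668 characters left out ...]
1553039551) [0.57322617 0.32001639] [0.99255674 0.12178306] 6.995019159093435 [0.52003641 0.308402  ] [0.63242761 0.33951191]
cheek 142 ((591.4208984375, 223.3006591796875), (115.62828826904297, 23.614635467529297), 12.292013168334961) [0.58894314 0.22360372] [-0.97271955 -0.23198421] 13.413918714540046 [0.5357246  0.20239739] [0.64779499 0.24230441]
bar 52 [0.4721735  0.24636859] [-0.16790518  0.98580315] 9.666044144535523 -0.05524317291850031 0.07301681331718243 [0.47068135 0.25512925] 0.17278786793577183
bm 134 [0.73799021 0.09784288 0.0602397 ] 0.07983795335338206
t2 167 [ 0.75692134 -0.19304906  0.05955231] 0.0789270663448014
cup 72 [0.36981296 0.35879286 0.04487354] 0.04970772697467729
```

```bash
cat >> h.py <<'E'
def shift(s,tgt,yaw):
    from scipy.spatial.transform import Rotation as R
    M=R.from_euler("xyz",s["tcp_rot"],degrees=True).as_matrix()
    d=(np.array(tgt)-s["tool_pos"])@M*100
    dy=(s["tcp_rot"][2]-yaw+180)%360-180
    return d.round(2),round(float(np.radians(dy)),3)
E
python3 - <<'E'
from h import *; from rig import bot
s=bot.sense(); print(shift(s,(.4175,-.177,.14),-10.65))
E
```

```text
(array([-58.13,  45.32,   9.14]), 1.316)
```

{"method": "arm_command", "body": {
  "plan": [
    [8.5,-14.5,11.3,0,0.18],
    [8.5,-29,22.6,0,0.36],
    [8.5,-58.1,45.3,2,0.7],
    [8.5,-58.1,45.3,2,1.0],
    [8.5,-58.1,45.3,3,1.316],
    [8.5,-58.1,45.3,4,1.316],
    [8.5,-58.1,45.3,6,1.316],
    [8.5,-58.1,45.3,9,1.316],
    [8.5,-58.1,45.3,9,1.316],
    [8.5,-58.1,45.3,9,1.316],
    [8.5,-58.1,45.3,9,1.316],
    [8.5,-58.1,45.3,9,1.316]
  ]
}}

```text
clock: 1.65
tool_pos: [0.4179, -0.1785, 0.1408]
tcp_rot: [180.0, -0.0, -10.7]
force: [1.0, 0.1, -0.0]
width: 0.997
```

```bash
cat >> h.py <<'E'
def snap(n,tag):
    from rig import bot
    c=bot.camera(n); np.savez(f"{tag}.npz",**{k:np.array(v) for k,v in c.items()}); cv2.imwrite(f"pics/{tag}.png",c["image"][:,:,::-1]); return c
E
python3 - <<'E'
from h import *; from rig import bot
c=snap("wrist","w1"); print(bot.sense()["tool_pos"],bot.sense()["tcp_rot"]); print(c["extrinsics"].round(3))
E
```

```text
[ 0.42079491 -0.18509859  0.14017633] [179.72927453  -0.22601065 -10.75409615]
[[ 0.983 -0.177 -0.056  0.433]
 [-0.185 -0.937 -0.295 -0.103]
 [-0.001  0.301 -0.954  0.284]
 [ 0.     0.     0.     1.   ]]
```

View pics/w1.png

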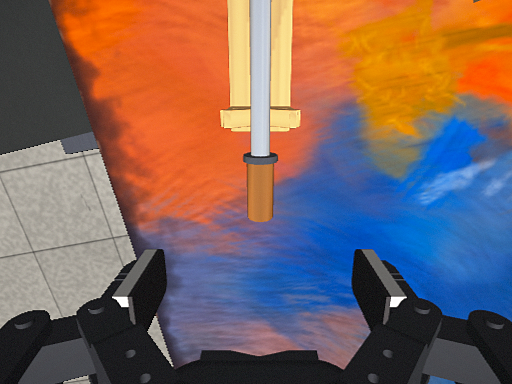

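The wrist view shows the handle at (260,190), in line with the middle of the jaws, and the collar at (260,158). I'll measure it there.

```bash
python3 - <<'E'
from h import *; from rig import bot
c=load("w1.npz"); W=cloud(c)
P=W[172:216,252:269].reshape(-1,3); print(np.median(P,0)); 
for v in (165,180,200,215,219,222): print(v, W[v,260].round(4))
for v in (20,60,100,140): print(v, W[v,258:264].mean(0).round(4), W[v,262].round(4))
c=snap("wrist","w2");W=cloud(c); s=bot.sense(); print(s["clock"],s["tool_pos"],s["tcp_rot"],s["joint_velocities"])
for v in (20,140,175,200,215): print(v, W[v,260].round(4))
E
```

```text
[nan nan nan]
165 [ 0.4245 -0.1539  0.0599]
180 [ 0.4225 -0.1647  0.06  ]
200 [ 0.4197 -0.1797  0.0599]
215 [ 0.4174 -0.1916  0.0591]
219 [ 0.4169 -0.1945  0.0597]
222 [ 0.4119 -0.2219  0.    ]
20 [ 0.4419 -0.0627  0.0574] [ 0.4429 -0.0627  0.0562]
60 [ 0.4376 -0.0857  0.0569] [ 0.4386 -0.0859  0.0569]
100 [ 0.433  -0.1104  0.0574] [ 0.434  -0.1106  0.0573]
140 [ 0.428  -0.137   0.0569] [ 0.4291 -0.1372  0.0567]
1.75 [ 0.41970159 -0.18166779  0.14059165] [ 1.79871666e+02 -1.23132413e-01 -1.09162522e+01] [ 4.01537246 -2.5727549   3.63119252  2.14383249  3.2909049   3.78287052]
20 [ 0.4447 -0.0699  0.0569]
140 [ 0.4308 -0.1442  0.0553]
175 [ 0.4262 -0.1683  0.0589]
200 [ 0.4227 -0.1868  0.0592]
215 [ 0.4165 -0.2218  0.0008]
```

{"method": "arm_command", "body": {
  "plan": [
    [8.5,0.2,-0.15,2,0],
    [8.5,0.2,-0.15,5,0],
    [8.5,0.2,-0.15,8,0],
    [8.5,0.2,-0.15,10,0],
    [8.5,0.2,-0.15,10.9,0],
    [8.5,0.2,-0.15,10.9,0],
    [5,0.2,-0.15,10.9,0],
    [1.0,0.2,-0.15,10.9,0],
    [1.0,0.2,-0.15,10.9,0],
    [1.0,0.2,-0.15,10.9,0],
    [1.0,0.2,-0.15,10.9,0],
    [1.0,0.2,-0.15,10.9,0]
  ],
  "squeeze": 90
}}

```text
clock: 3.25
tool_pos: [0.4199, -0.175, 0.0324]
tcp_rot: [180.0, 0.0, -10.7]
force: [-2.3, -0.1, 3.9]
width: 0.202
```

```bash
python3 - <<'E'
from h import *; from rig import bot
s=bot.sense(); print(s); snap("wrist","w3"); snap("side","s3")
E
```

```text
{'clock': 3.25, 'joint_pos': array([-3.13334199e+01,  2.61513876e+01,  1.15588967e+02, -1.92913098e-02,
        3.82705554e+01, -2.06644766e+01]), 'joint_velocities': array([-0.0419802 ,  0.02273332, -0.01005971, -0.05407386, -0.03672081,
        0.01987059]), 'joint_efforts': array([  0.41209247, -43.34952235, -13.46439242,   0.25201921,
        -0.38608627,   0.06988755]), 'tool_pos': array([ 0.41987145, -0.17504794,  0.03239792]), 'tcp_rot': array([ 1.79992673e+02,  1.44247035e-02, -1.06537976e+01]), 'force': array([-2.26553422, -0.10379969,  3.92663476]), 'moment': array([-0.00860777,  0.20021223,  0.12594755]), 'width': 0.20183333574085272}
```

View pics/w3.png

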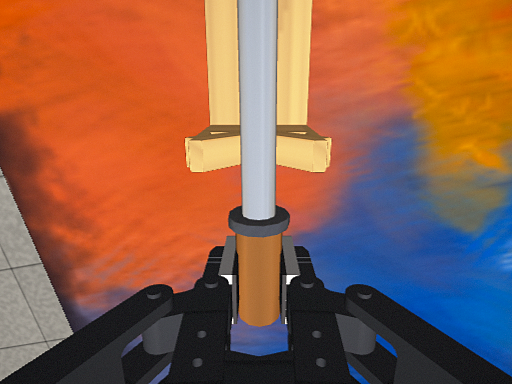

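```bash
python3 - <<'E'
from h import *
c=load("w3.npz"); W=cloud(c); tcp=np.array([.41987,-.17505]); y=np.array([.185,.983])
for v in range(190,335,6):
    print(v, W[v,259].round(4), ((W[v,259,:2]-tcp)@y*1000).round(1), ((W[v,259,:2]-tcp)@np.array([.983,-.185])*1000).round(1))
E
```

```text
190 [ 0.4284 -0.1361  0.057 ] 39.9 1.2
196 [ 0.428  -0.1386  0.0567] 37.3 1.2
202 [ 0.4275 -0.141   0.0567] 34.9 1.2
208 [ 0.4271 -0.1433  0.0572] 32.6 1.2
214 [ 0.4266 -0.1457  0.0573] 30.1 1.2
220 [ 0.4262 -0.1483  0.0571] 27.5 1.2
226 [ 0.4261 -0.1486  0.0622] 27.2 1.2
232 [ 0.4257 -0.1508  0.0628] 25.0 1.2
238 [ 0.4249 -0.1548  0.0596] 20.9 1.2
244 [ 0.4245 -0.1573  0.0596] 18.3 1.2
250 [ 0.424  -0.1597  0.06  ] 15.8 1.2
256 [ 0.4235 -0.1626  0.0595] 12.9 1.2
262 [ 0.4229 -0.1654  0.0592] 10.0 1.2
268 [ 0.4226 -0.1672  0.0608] 8.2 1.2
274 [ 0.422  -0.1707  0.0595] 4.7 1.2
280 [ 0.4214 -0.1736  0.0593] 1.7 1.2
286 [ 0.4208 -0.1766  0.059 ] -1.4 1.2
292 [ 0.4204 -0.1791  0.0596] -3.8 1.2
298 [ 0.4197 -0.183   0.0582] -7.8 1.2
304 [ 0.4192 -0.1852  0.0592] -10.1 1.3
310 [ 0.4187 -0.1882  0.0591] -13.1 1.3
316 [ 0.4182 -0.1905  0.06  ] -15.5 1.3
322 [ 0.4176 -0.1942  0.0592] -19.2 1.3
328 [ 4.077e-01 -2.468e-01  3.000e-04] -72.8 1.3
334 [ 0.4067 -0.2518 -0.    ] -77.9 1.3
```

{"method": "arm_command", "body": {
  "plan": [
    [1,0,0,1,0],
    [1,0,0,-1,0],
    [1,0,0,-3,0],
    [1,0,0,-6,0],
    [1,0,0,-9,0],
    [1,0,0,-10,0],
    [1,0,0,-10,0]
  ]
}}

```text
clock: 4.22
tool_pos: [0.4203, -0.1752, 0.1323]
tcp_rot: [180.0, -0.1, -10.7]
force: [0.3, 0.1, -1.6]
width: 0.203
```

The first row of that lift had the wrong sign on z, so the tool dipped before rising. I'll check the grip before going on.

```bash
python3 - <<'E'
from h import *; from rig import bot
c=snap("wrist","w4"); s=bot.sense(); print(s["tool_pos"],s["tcp_rot"])
W=cloud(c); tcp=s["tool_pos"]; a=np.radians(s["tcp_rot"][2]); y=np.array([-np.sin(a),np.cos(a)]); x=np.array([np.cos(a),np.sin(a)])
for v in (2,60,120,180,210,216,222,228,300,320,325):
    i=W[v,259]; print(v,i.round(4),((i[:2]-tcp[:2])@y*1000).round(1),((i[:2]-tcp[:2])@x*1000).round(1),((i[2]-tcp[2])*1000).round(1))
for v in (5,150,300):
    m=np.where(W[v,200:320,2]>.13)[0]+200; print(v,m.min(),m.max(), ((W[v,m][:,:2]-tcp[:2])@x).mean()*1000)
c=snap("side","s4"); cv2.imwrite("pics/s4z.png",cv2.resize(c["image"][150:340,140:340,::-1],None,fx=3,fy=3))
E
```

```text
[ 0.41975546 -0.17481076  0.13166824] [-1.79990548e+02  3.02506437e-02 -1.06585300e+01]
2 [ 0.4399 -0.0772  0.1739] 99.6 1.7 42.2
60 [ 0.4372 -0.0917  0.1709] 84.9 1.8 39.3
120 [ 0.4339 -0.1093  0.1681] 67.0 1.8 36.4
180 [ 0.43   -0.1303  0.1643] 45.7 1.8 32.6
210 [ 0.4278 -0.1417  0.1637] 34.0 1.8 32.1
216 [ 0.4272 -0.1447  0.1619] 30.9 1.8 30.2
222 [ 0.4267 -0.1477  0.1605] 27.9 1.8 28.9
228 [ 0.4264 -0.1494  0.1623] 26.2 1.8 30.7
300 [ 0.42   -0.1837  0.1586] -8.7 1.8 26.9
320 [ 0.4177 -0.1957  0.156 ] -20.9 1.8 24.4
325 [ 0.3932 -0.3268  0.001 ] -154.3 2.0 -130.7
5 235 281 1.4693137023465468
150 239 277 1.430860599247559
300 200 319 1.959216150395039
```

View pics/w4.png

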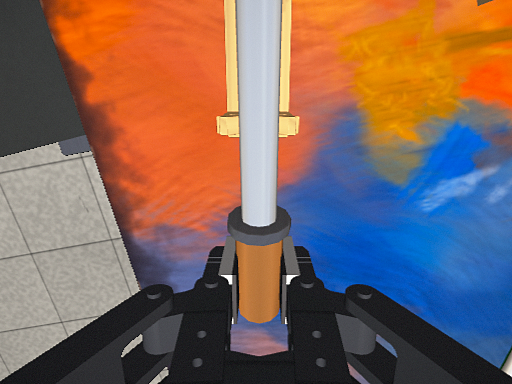

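View pics/s4z.png

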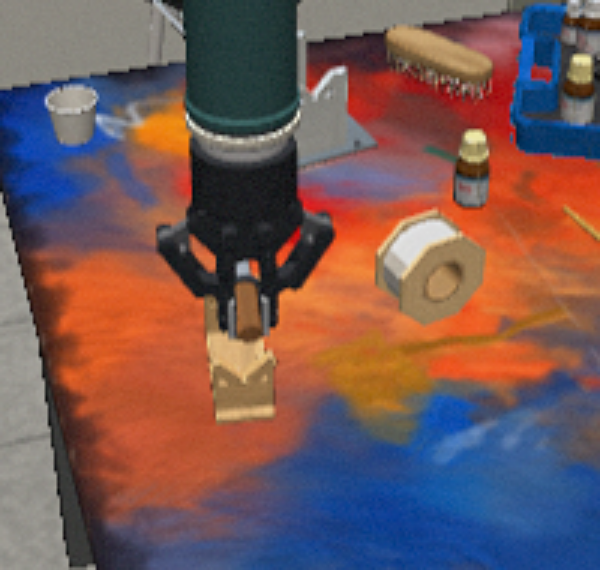

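The dip tilted the rod tip-up in the grip by about 10°. I'll set it back over the rest, release it so it settles in both notches, and grip it again.

{"method": "arm_command", "body": {
  "plan": [
    [1,0,0,3,0],
    [1,0,0,6,0],
    [1,0,0,9,0],
    [1,0,0,10,0],
    [1,0,0,10,0],
    [4,0,0,10,0],
    [5,0,0,10,0],
    [5,0,0,10,0],
    [5,0,0,10,0],
    [5,0,0,10,0]
  ],
  "squeeze": 120
}}

```text
clock: 5.58
tool_pos: [0.4201, -0.1751, 0.0325]
tcp_rot: [180.0, -0.0, -10.7]
force: [-0.5, 0.3, 0.0]
width: 0.584
```

```bash
cat > chk.py <<'E'
import sys
from h import *; from rig import bot
c=snap("wrist",sys.argv[1]); s=bot.sense(); print(s["tool_pos"],s["tcp_rot"],s["clock"])
W=cloud(c); tcp=s["tool_pos"]; a=np.radians(s["tcp_rot"][2]); y=np.array([-np.sin(a),np.cos(a)]); x=np.array([np.cos(a),np.sin(a)])
for v in (5,60,120,180,210,216,222,228,300,320,325):
    i=W[v,259]; print(v,i.round(4),((i[:2]-tcp[:2])@y*1000).round(1),((i[:2]-tcp[:2])@x*1000).round(1),((i[2]-tcp[2])*1000).round(1))
for v in (5,150,190):
    m=np.where((W[v,200:320,2]>tcp[2]+.01))[0]+200; print(v,m.min(),m.max())
E
python3 chk.py w5
```

```text
[ 0.42006049 -0.17504216  0.03241852] [ 1.79991726e+02 -7.39726673e-03 -1.06594415e+01] 5.625
5 [ 0.4402 -0.0744  0.0577] 102.6 1.2 25.3
60 [ 0.4372 -0.0906  0.0576] 86.1 1.2 25.2
120 [ 0.4335 -0.1102  0.0572] 66.2 1.2 24.7
180 [ 0.4294 -0.1322  0.0571] 43.8 1.2 24.7
210 [ 0.4271 -0.1442  0.057 ] 31.6 1.2 24.6
216 [ 0.4266 -0.1469  0.0565] 28.9 1.2 24.1
222 [ 0.4266 -0.147   0.0622] 28.7 1.2 29.8
228 [ 0.4261 -0.1495  0.0621] 26.2 1.2 29.7
300 [ 0.4199 -0.1828  0.0599] -7.6 1.3 27.5
320 [ 0.4181 -0.1925  0.0601] -17.5 1.3 27.7
325 [ 0.4175 -0.1958  0.0591] -20.9 1.3 26.7
5 237 276
150 200 319
190 240 273
```

View pics/w5.png

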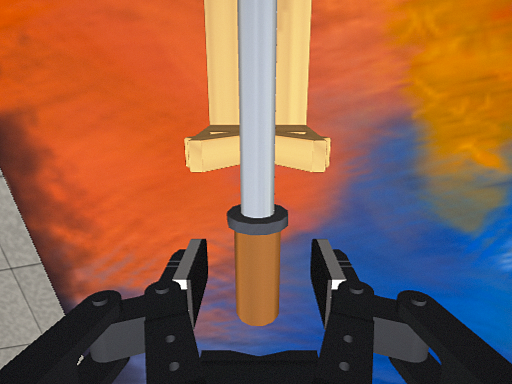

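The rod is level on the rest again, with the handle centred at (258,275). Gripping it again and lifting.

{"method": "arm_command", "body": {
  "plan": [
    [1,0,0,0,0],
    [1,0,0,0,0],
    [1,0,0,0,0],
    [1,0,0,0,0],
    [1,0,0,0,0],
    [1,0,0,-0.5,0],
    [1,0,0,-2,0],
    [1,0,0,-5,0],
    [1,0,0,-8,0],
    [1,0,0,-9,0],
    [1,0,0,-9,0]
  ],
  "squeeze": 120
}}

```text
clock: 7.0
tool_pos: [0.4205, -0.1752, 0.1226]
tcp_rot: [180.0, -0.1, -10.7]
force: [0.6, 0.2, -0.4]
width: 0.193
```

```bash
python3 chk.py w6; python3 - <<'E'
from h import *; from rig import bot
s=bot.sense(); 
r=np.array([.630,-.0447]); a=np.radians(10.2); y=np.array([-np.sin(a),np.cos(a)])
for d in (-.118,0): 
    t=r+y*(d-.1035); print(t, [shift(s,(t[0],t[1],z),10.2) for z in (.1224,.0275)])
E
```

```text
[ 0.41986906 -0.17489859  0.12193504] [ 1.79998952e+02  6.70248542e-03 -1.06587824e+01] 7.05
5 [ 0.4406 -0.0743  0.1466] 102.7 1.7 24.7
60 [ 0.4375 -0.0906  0.1461] 86.1 1.8 24.2
120 [ 0.4338 -0.1105  0.1457] 65.8 1.8 23.8
180 [ 0.4296 -0.1327  0.1459] 43.3 1.8 24.0
210 [ 0.4274 -0.1446  0.1466] 31.2 1.8 24.7
216 [ 0.4269 -0.1472  0.1463] 28.6 1.8 24.4
222 [ 0.4268 -0.1476  0.1514] 28.1 1.8 29.4
228 [ 0.4264 -0.1497  0.152 ] 25.9 1.8 30.1
300 [ 0.4201 -0.1835  0.1492] -8.4 1.8 27.3
320 [ 0.4182 -0.1935  0.1492] -18.6 1.8 27.3
325 [ 0.4178 -0.1958  0.1495] -20.9 1.8 27.6
5 238 277
150 241 275
190 242 274
[ 0.66922427 -0.26269933] [(array([26.13,  4.02, -0.05]), -0.364), (array([26.13,  4.02,  9.44]), -0.364)]
[ 0.64832827 -0.14656425] [(array([21.93, -7.01, -0.05]), -0.364), (array([21.93, -7.01,  9.44]), -0.364)]
```

{"method": "arm_command", "body": {
  "plan": [
    [1,3,0.5,0,-0.05],
    [1,8,1.5,0,-0.12],
    [1,14,2.4,0,-0.2],
    [1,20,3.2,0,-0.28],
    [1,24,3.8,0,-0.34],
    [1,26,4.0,0,-0.364],
    [1,26.1,4.0,2,-0.364],
    [1,26.1,4.0,5,-0.364],
    [1,26.1,4.0,7.5,-0.364],
    [1,26.1,4.0,9.0,-0.364],
    [1,26.1,4.0,9.4,-0.364],
    [1,26.1,4.0,9.4,-0.364]
  ]
}}

```text
clock: 8.55
tool_pos: [0.669, -0.2626, 0.0283]
tcp_rot: [180.0, 0.0, 10.2]
force: [0.9, -0.2, -0.2]
width: 0.191
```

```bash
python3 chk.py w7; python3 - <<'E'
from h import *
c=snap("side","s7"); cv2.imwrite("pics/s7z.png",cv2.resize(c["image"][150:340,180:380,::-1],None,fx=3,fy=3))
E
```

```text
[ 0.66952322 -0.26285614  0.02900081] [ 1.79954781e+02 -4.70162778e-02  1.01936741e+01] 8.6
5 [ 0.6519 -0.1615  0.0525] 102.9 0.6 23.5
60 [ 0.6548 -0.1779  0.0521] 86.2 0.6 23.1
120 [ 0.6584 -0.1978  0.0509] 66.0 0.6 21.9
180 [ 0.6624 -0.22    0.0517] 43.5 0.6 22.7
210 [ 0.6646 -0.2318  0.0523] 31.4 0.6 23.3
216 [ 0.665  -0.2344  0.0522] 28.8 0.6 23.2
222 [ 0.6651 -0.2349  0.0569] 28.3 0.6 27.9
228 [ 0.6654 -0.2368  0.0583] 26.4 0.6 29.3
300 [ 0.6715 -0.2705  0.0553] -7.9 0.6 26.3
320 [ 0.6733 -0.2803  0.0555] -17.8 0.6 26.5
325 [ 6.820e-01 -3.283e-01  6.000e-04] -66.6 0.7 -28.4
5 238 277
150 241 275
190 242 274
```

View pics/w7.png

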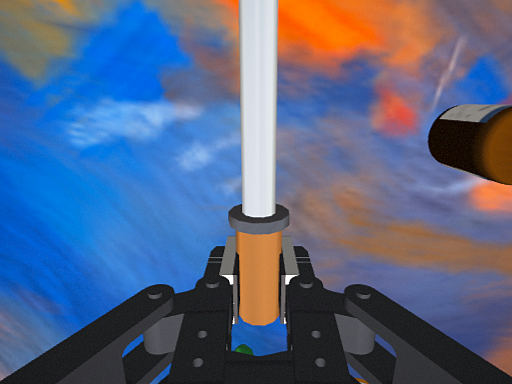

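View pics/s7z.png

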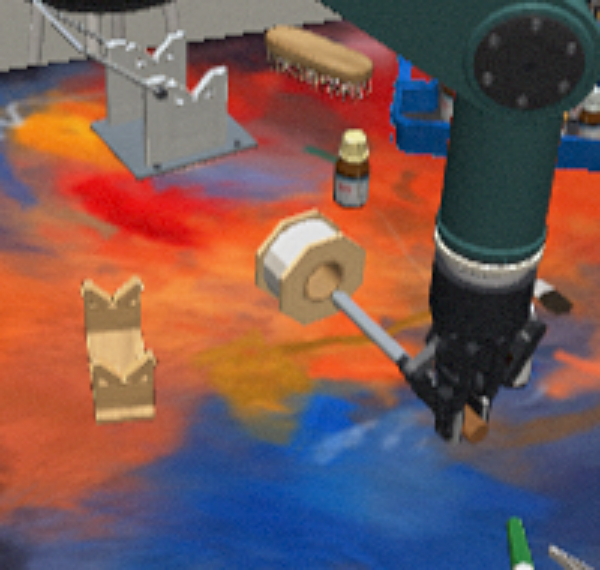

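The side view shows the tip just short of the bore mouth, at zoomed (340,297), pointing at it. I'll check the lateral alignment with the top camera.

```bash
python3 - <<'E'
from h import *; from rig import bot
c=snap("top","t7"); W=cloud(c); X,Y,Z=W[...,0],W[...,1],W[...,2]
a=np.radians(10.2); y=np.array([-np.sin(a),np.cos(a)]); x=np.array([np.cos(a),np.sin(a)])
tcp=bot.sense()["tool_pos"]; 
D=W[...,:2]-tcp[:2]; l=D@y; q=D@x
for lo in (.04,.08,.12,.15):
    m=(l>lo)&(l<lo+.03)&(abs(q)<.03)&(Z>.03)&(Z<.07); print(lo,m.sum(),np.mean(q[m])*1000,np.median(Z[m]), l[m].max() if m.any() else 0)
m=(l>.18)&(l<.26)&(abs(q)<.07)&(Z>.02)
print("reel q",(q[m].min()+q[m].max())/2*1000,"l",(l[m].min(),l[m].max())); rect=cv2.minAreaRect((W[m][:,:2]*1000).astype(np.float32)); print(rect)
cv2.imwrite("pics/t7z.png",cv2.resize(c["image"][130:280,270:420,::-1],None,fx=4,fy=4))
E
```

```text
0.04 53 -1.770771877915101 0.05100693160790026 0.0691463737975689
0.08 53 -1.5970008210070001 0.051073606551858 0.10985241215406143
0.12 52 -1.9664450802797904 0.05064187385470287 0.1493633914814416
0.15 48 -1.598217469292989 0.049461301063701724 0.17751130878931093
reel q -0.022439796694983388 l (np.float64(0.19923605824169455), np.float64(0.24578154105006367))
((630.5573120117188, -44.215492248535156), (89.26695251464844, 46.62928009033203), 10.703577041625977)
```

View pics/t7z.png

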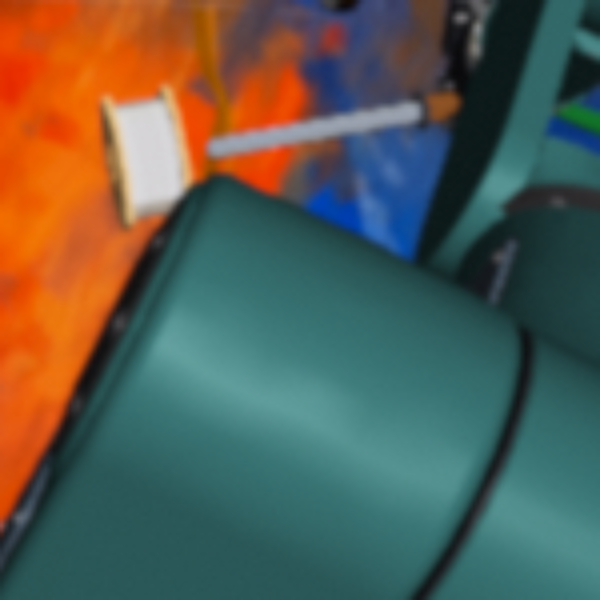

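The rod is 1.7 mm off laterally, so I'll add 0.15 cm in x and advance 11.9 cm.

{"method": "arm_command", "body": {
  "plan": [
    [1,0.15,-0.5,0,0],
    [1,0.15,-2,0,0],
    [1,0.15,-4,0,0],
    [1,0.15,-6,0,0],
    [1,0.15,-8,0,0],
    [1,0.15,-10,0,0],
    [1,0.15,-11.3,0,0],
    [1,0.15,-11.9,0,0],
    [1,0.15,-11.9,0,0],
    [1,0.15,-11.9,0,0]
  ]
}}

```text
clock: 9.95
tool_pos: [0.6499, -0.1459, 0.0284]
tcp_rot: [180.0, -0.0, 10.2]
force: [0.3, 0.3, -0.9]
width: 0.199
```

```bash
python3 - <<'E'
from h import *; from rig import bot
s=bot.sense(); print(s["force"],s["tool_pos"],s["tcp_rot"])
snap("wrist","w8"); c=snap("side","s8"); cv2.imwrite("pics/s8z.png",cv2.resize(c["image"][150:340,180:380,::-1],None,fx=3,fy=3))
E
```

```text
[ 0.25326159  0.27073448 -0.86637636] [ 0.64985629 -0.1459214   0.02838701] [ 1.79969676e+02 -2.12238914e-02  1.01686508e+01]
```

View pics/w8.png

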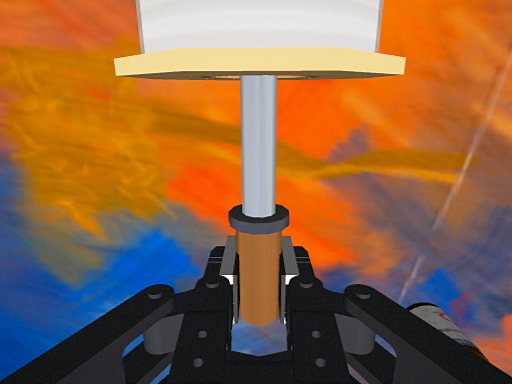

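View pics/s8z.png

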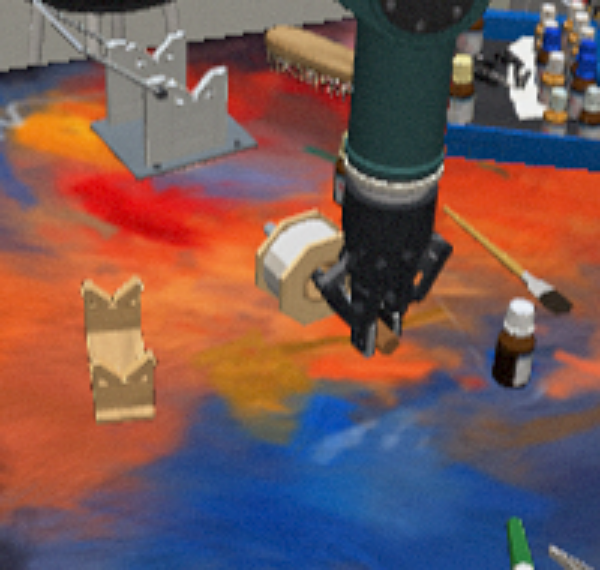

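The rod is threaded: the wrist view shows the shaft entering the near flange at (259,75), and the side view shows the tip out of the far side. Lifting gently.

{"method": "arm_command", "body": {
  "plan": [
    [1,0,0,-0.5,0],
    [1,0,0,-1.0,0],
    [1,0,0,-1.5,0],
    [1,0,0,-2,0],
    [1,0,0,-3,0],
    [1,0,0,-4.5,0],
    [1,0,0,-6.5,0],
    [1,0,0,-9,0],
    [1,0,0,-12,0],
    [1,0,0,-14.5,0],
    [1,0,0,-16,0],
    [1,0,0,-16.5,0]
  ]
}}

```text
clock: 11.55
tool_pos: [0.65, -0.1454, 0.1946]
tcp_rot: [179.9, -0.1, 10.2]
force: [0.4, -0.4, -3.2]
width: 0.193
```

```bash
python3 chk.py w9; python3 - <<'E'
from h import *; from rig import bot
s=bot.sense(); print(s["force"],s["tool_pos"],s["tcp_rot"])
c=snap("side","s9"); cv2.imwrite("pics/s9z.png",cv2.resize(c["image"][100:290,180:380,::-1],None,fx=3,fy=3))
E
```

```text
[ 0.64977918 -0.14525412  0.19438961] [ 1.79963839e+02 -5.29817503e-02  1.02007861e+01] 11.6
5 [ 0.6334 -0.048   0.2361] 98.6 1.2 41.7
60 [ 0.636  -0.0624  0.2417] 84.0 1.2 47.3
120 [ 0.6394 -0.0806  0.2166] 65.5 1.2 22.2
180 [ 0.6434 -0.1027  0.2181] 43.0 1.2 23.7
210 [ 0.6455 -0.1146  0.2184] 30.9 1.2 24.1
216 [ 0.6459 -0.117   0.2189] 28.5 1.2 24.5
222 [ 0.646  -0.1173  0.2242] 28.2 1.2 29.8
228 [ 0.6466 -0.1204  0.2226] 25.0 1.2 28.2
300 [ 0.6524 -0.1526  0.2225] -7.7 1.3 28.1
320 [nan nan nan] nan nan nan
325 [ 0.6548 -0.166   0.2214] -21.3 1.3 27.0
5 200 319
150 241 275
190 242 274
[ 0.48887118 -0.33814773 -2.61209361] [ 0.64977918 -0.14525412  0.19438961] [ 1.79963839e+02 -5.29817503e-02  1.02007861e+01]
```

View pics/w9.png

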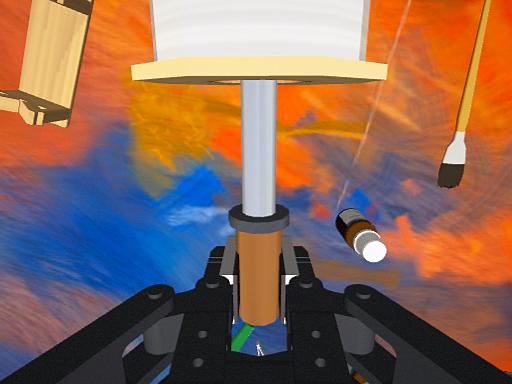

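View pics/s9z.png

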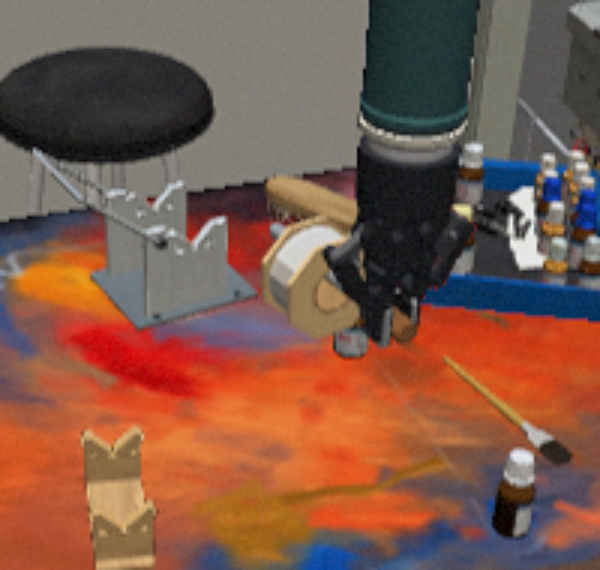

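The reel hangs on the rod at about its middle and clear of the table. Next I'll refine the stand's pose from its grey base and cheeks in the first top picture.

```bash
python3 - <<'E'
from h import *; from rig import bot
c=load("top0.npz"); W=cloud(c); X,Y,Z=W[...,0],W[...,1],W[...,2]
hsv=cv2.cvtColor(c["image"],cv2.COLOR_RGB2HSV)
m=(hsv[...,1]<70)&(hsv[...,2]>60)&(X>.5)&(X<.72)&(Y>.17)&(Y<.40)&(Z<.03)
m=cv2.morphologyEx(m.astype(np.uint8),cv2.MORPH_OPEN,np.ones((2,2)))>0
P=W[m]; r=cv2.minAreaRect((P[:,:2]*1000).astype(np.float32)); print("base",len(P),r,cv2.boxPoints(r).round(1).tolist())
a=np.radians(9.6); x=np.array([np.cos(a),np.sin(a)]); y=np.array([-x[1],x[0]]); o=np.array([.604,.279])
lx=(W[...,:2]-o)@x; ly=(W[...,:2]-o)@y
k=(Z>.092)&(abs(lx)<.08)&(abs(ly)<.075)
for s in (1,-1):
    mm=k&(s*ly>.03); 
    for lo,hi in ((-.056,-.05),(-.035,-.022),(.022,.038)):
        q=mm&(lx>lo)&(lx<hi); print(s,lo,q.sum(),ly[q].mean()*1000,ly[q].min()*1000,ly[q].max()*1000,Z[q].mean())
    q=mm&(Z>.095)&(abs(abs(ly)-.047)<.012); print("x range",lx[q].min(),lx[q].max())
    # notch: height profile
    q=(s*ly>.041)&(s*ly<.053)&(Z>.06)
    for b in np.arange(-.03,.036,.006):
        w=q&(lx>b)&(lx<b+.006); print(round(b+.003,3),np.round(np.percentile(Z[w],80),3) if w.any() else None,end="; ")
    print()
E
```

```text
base 1852 ((605.3982543945312, 246.60391235351562), (143.65126037597656, 180.2286376953125), 9.706860542297363) [[519.4000244140625, 323.29998779296875], [549.7999877929688, 145.6999969482422], [691.4000244140625, 169.89999389648438], [661.0, 347.5]]
1 -0.056 18 50.09291034297393 41.896865371608 61.37816611335558 0.10794444322653661
1 -0.035 19 45.84191318379226 42.10575909302366 51.67848886440834 0.10102398488672332
1 0.022 25 46.028131134652114 41.70721320218843 50.69915567602584 0.10053353086348082
x range -0.07855721882945207 0.0397200425443417
-0.027 0.102; -0.021 0.101; -0.015 0.094; -0.009 0.091; -0.003 0.085; 0.003 0.083; 0.009 0.09; 0.015 0.097; 0.021 0.102; 0.027 0.102; 0.033 0.1; 
-1 -0.056 13 -52.180618953150976 -62.05005085637882 -43.6698062147014 0.10809530602764225
-1 -0.035 17 -47.60694103640572 -51.877207050542175 -41.977314364818334 0.10013164414025763
-1 0.022 25 -47.40077808433398 -51.93666653562289 -42.025361409605395 0.10046439605811212
x range -0.07723422633102121 0.03909855600965817
-0.027 0.102; -0.021 0.101; -0.015 0.095; -0.009 0.088; -0.003 0.084; 0.003 0.086; 0.009 0.091; 0.015 0.096; 0.021 0.101; 0.027 0.103; 0.033 0.102;
```

{"method": "arm_command", "body": {
  "plan": [
    [1,0.1,-0.8,0,0],
    [1,0.3,-2.4,0,0],
    [1,0.5,-5,0,0],
    [1,0.8,-8.5,0,0],
    [1,1.2,-12.5,0,0.01],
    [1,1.6,-16.5,0,0.01],
    [1,1.9,-20.5,0,0.01],
    [1,2.3,-24.5,0,0.01],
    [1,2.6,-28,0,0.01],
    [1,2.8,-30.5,0,0.01],
    [1,3.0,-31.8,0,0.01],
    [1,3.0,-32.1,0,0.01]
  ]
}}

```text
clock: 13.15
tool_pos: [0.6217, 0.1773, 0.1931]
tcp_rot: [180.0, 0.0, 9.7]
force: [0.5, -0.4, -1.7]
width: 0.195
```

```bash
python3 - <<'E'
from h import *; from rig import bot
c=snap("top","t10"); s=bot.sense(); print(s["force"],s["tool_pos"],s["tcp_rot"]); print(shift(s,(.6223,.1761,.0725),9.6))
W=cloud(c); Z=W[...,2]
a=np.radians(9.6); x=np.array([np.cos(a),np.sin(a)]); y=np.array([-x[1],x[0]]); o=np.array([.604,.279])
lx=(W[...,:2]-o)@x; ly=(W[...,:2]-o)@y
for lo,hi in ((-.05,-.03),(-.03,-.02),(.03,.045),(.05,.075)):
    m=(ly>lo)&(ly<hi)&(Z>.19)&(Z<.24)&(abs(lx)<.03); print(lo,m.sum(),lx[m].mean() if m.any() else 0,np.median(Z[m]) if m.any() else 0)
m=(Z>.19)&(Z<.27)&(abs(lx)<.06)&(ly<.1)&(ly>-.035); print("ly range",ly[m].min(),ly[m].max())
m=(Z>.225)&(Z<.27)&(abs(lx)<.06)&(ly<.1)&(ly>-.06); print("reel ly range",ly[m].min(),ly[m].max())
cv2.imwrite("pics/t10z.png",cv2.resize(c["image"][110:260,130:290,::-1],None,fx=4,fy=4))
c=snap("side","s10"); cv2.imwrite("pics/s10z.png",cv2.resize(c["image"][80:270,150:350,::-1],None,fx=3,fy=3))
E
```

```text
[-0.96430622  0.83166968 -2.88221871] [0.62176942 0.17677464 0.19314085] [1.79990983e+02 2.63751396e-02 9.68169867e+00]
(array([ 0.05,  0.07, 12.06]), 0.001)
-0.05 46 -0.001331998499556302 0.21423507648291928
-0.03 98 -0.002332963102217186 0.22716061126989795
0.03 0 0 0
0.05 53 -0.0017879437916393885 0.21172998102905471
ly range -0.034882678041924915 0.07422864025242591
reel ly range -0.025823260409451793 -0.010759796665330454
```

View pics/t10z.png

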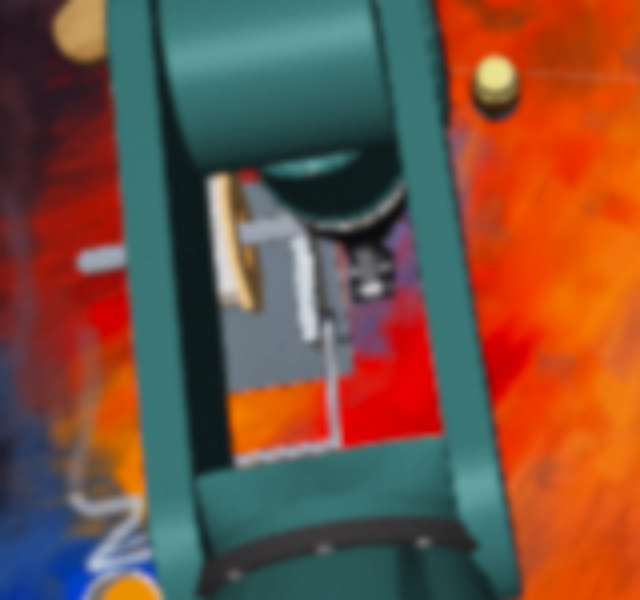

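View pics/s10z.png

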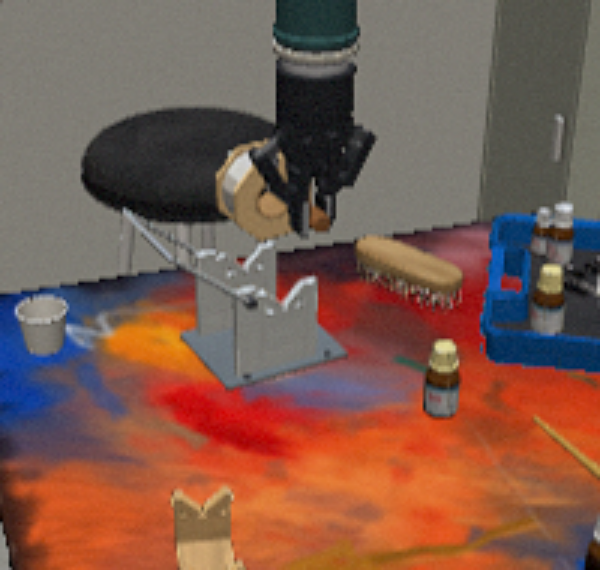

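```bash
python3 - <<'E'
from h import *
c=load("t10.npz"); W=cloud(c)
for u,v in ((205,235),(205,228),(190,225),(175,210),(160,200),(160,160),(195,130),(170,235),(160,235),(245,220)): print(u,v,W[v,u].round(3))
c=load("s10.npz"); W=cloud(c)
for u,v in ((255,85),(255,95),(255,60),(255,20),(255,5)): print(u,v,W[v,u].round(3))
cv2.imwrite("pics/s10f.png",c["image"][:,:,::-1])
E
```

```text
205 235 [0.442 0.152 0.677]
205 228 [0.451 0.153 0.674]
190 225 [0.471 0.257 0.173]
175 210 [0.476 0.196 0.659]
160 200 [ 0.549  0.375 -0.001]
160 160 [0.55  0.225 0.632]
195 130 [0.602 0.179 0.603]
170 235 [0.442 0.2   0.672]
160 235 [ 0.448  0.373 -0.   ]
245 220 [0.462 0.1   0.67 ]
255 85 [0.606 0.141 0.424]
255 95 [0.607 0.142 0.396]
255 60 [0.604 0.139 0.49 ]
255 20 [0.592 0.11  0.593]
255 5 [1.102 1.501 0.398]
```

View pics/s10f.png

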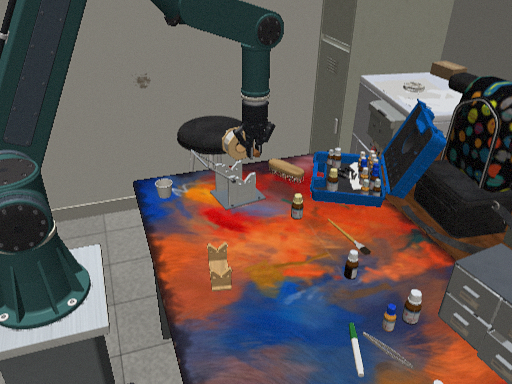

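The arm is well clear of the bail, and the rod is centred over the notches with a slight droop of about 1.4°. Lowering, then letting go.

{"method": "arm_command", "body": {
  "plan": [
    [1,0.05,0,1,0],
    [1,0.1,0,3,0],
    [1,0.1,0,5,0],
    [1,0.1,0,7,0],
    [1,0.1,0,8.5,0],
    [1,0.1,0,9.8,0],
    [1,0.1,0,10.7,0],
    [1,0.1,0,11.3,0],
    [1,0.1,0,11.6,0],
    [1,0.1,0,11.8,0],
    [1,0.1,0,11.8,0]
  ]
}}

```text
clock: 14.62
tool_pos: [0.6232, 0.1763, 0.0754]
tcp_rot: [180.0, 0.0, 9.6]
force: [0.7, -0.5, -3.2]
width: 0.196
```

```bash
python3 - <<'E'
from h import *; from rig import bot
s=bot.sense(); print(s["force"],s["tool_pos"],s["tcp_rot"])
snap("wrist","w11");c=snap("side","s11"); cv2.imwrite("pics/s11z.png",cv2.resize(c["image"][110:240,160:320,::-1],None,fx=4.5,fy=4.5))
E
```

```text
[ 0.66585816 -0.46762588 -3.21081478] [0.62316293 0.17625011 0.07543295] [1.79994811e+02 1.36103259e-03 9.63665118e+00]
```

View pics/w11.png

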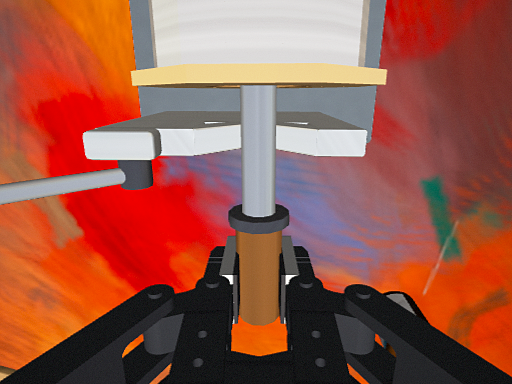

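View pics/s11z.png

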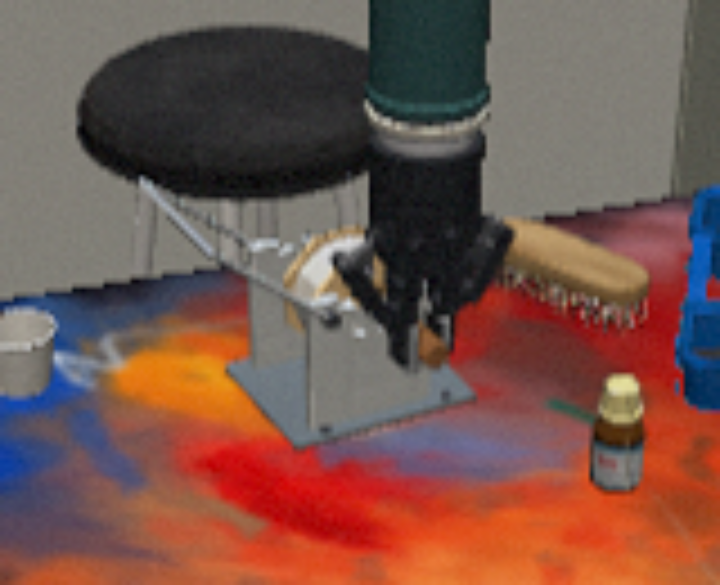

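The reel sits between the cheeks and the shaft is in the notches, with the arm still bearing the weight. I'll lower another 2.5 mm and open.

{"method": "arm_command", "body": {
  "plan": [
    [1,0,0,0.15,0],
    [1,0,0,0.25,0],
    [1,0,0,0.25,0],
    [3,0,0,0.25,0],
    [5,0,0,0.25,0],
    [5,0,0,0.25,0],
    [5,0,0,0.25,0],
    [5,0,0,0.25,0]
  ]
}}

```text
clock: 15.72
tool_pos: [0.6233, 0.1762, 0.0728]
tcp_rot: [180.0, -0.0, 9.6]
force: [-0.5, -0.4, 0.5]
width: 0.587
```

```bash
python3 chk.py w12;  python3 - <<'E'
from h import *; from rig import bot
s=bot.sense(); print(s["force"],s["width"])
E
```

```text
[0.62327623 0.17620551 0.07277681] [ 1.79994877e+02 -3.29520590e-03  9.62702021e+00] 15.775
5 [0.6079 0.2733 0.1164] 98.3 1.1 43.6
60 [0.6102 0.2595 0.1173] 84.3 1.1 44.5
120 [0.6134 0.2411 0.095 ] 65.6 1.1 22.2
180 [0.6171 0.2191 0.0969] 43.3 1.1 24.2
210 [0.6192 0.2068 0.0962] 30.8 1.1 23.4
216 [0.6196 0.2047 0.0973] 28.7 1.1 24.5
222 [0.6197 0.2042 0.1021] 28.2 1.1 29.4
228 [0.62   0.2021 0.1028] 26.0 1.1 30.0
300 [0.6258 0.1682 0.0998] -8.3 1.1 27.0
320 [0.6274 0.1587 0.1003] -18.0 1.1 27.5
325 [ 6.421e-01  7.250e-02 -6.000e-04] -105.4 1.2 -73.3
5 200 319
150 200 319
190 238 271
[-0.62001869  0.18477806 -0.09679807] 0.5853905395229998
```

View pics/w12.png

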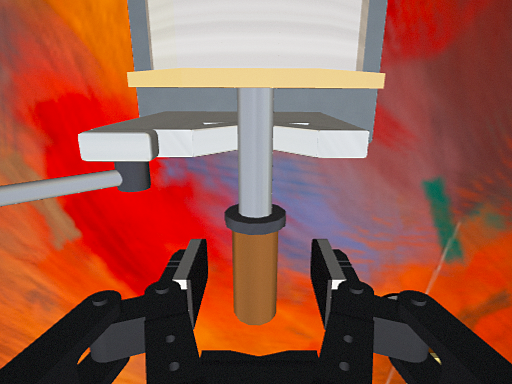

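The rod is released and lies level. The handle at (256,275) is clear of the pads. Retracting upward, then over to the -x side of the bail bar with the fingers shut.

{"method": "arm_command", "body": {
  "plan": [
    [5,0,0,-1,0],
    [5,0,0,-4,0],
    [5,0,0,-8,0],
    [5,0,0,-13,0],
    [5,0,0,-18,0],
    [3,-1,-0.5,-20,0],
    [0,-5,-3,-20,0],
    [0,-10,-6,-20,0],
    [0,-15,-9,-20,0],
    [0,-17.2,-10,-20,0],
    [0,-17.7,-10.4,-20,0],
    [0,-17.7,-10.4,-20,0]
  ]
}}

```text
clock: 17.27
tool_pos: [0.4323, 0.2492, 0.2729]
tcp_rot: [180.0, -0.1, 9.6]
force: [-0.1, -1.2, 0.0]
width: 0.005
```

```bash
python3 - <<'E'
from h import *; from rig import bot
s=bot.sense(); print(s["force"],s["tool_pos"],s["tcp_rot"],s["width"])
c=snap("top","t13"); W=cloud(c); Z=W[...,2]
a=np.radians(9.6); x=np.array([np.cos(a),np.sin(a)]); y=np.array([-x[1],x[0]]); o=np.array([.604,.2782])
lx=(W[...,:2]-o)@x; ly=(W[...,:2]-o)@y
for lo,hi in ((-.12,-.09),(-.075,-.06),(-.04,-.025),(.056,.075)):
    m=(ly>lo)&(ly<hi)&(Z>.08)&(Z<.115)&(abs(lx)<.015); print(lo,m.sum(),lx[m].mean()*1000,np.median(Z[m]))
m=(Z>.08)&(Z<.115)&(abs(lx)<.008)&(abs(ly)<.16); print("rod ly",ly[m].min(),ly[m].max())
m=(Z>.105)&(Z<.14)&(abs(lx)<.035)&(abs(ly)<.045); print("reel ly",ly[m].min(),ly[m].max())
cv2.imwrite("pics/t13z.png",cv2.resize(c["image"][110:260,130:290,::-1],None,fx=4,fy=4))
c=snap("side","s13"); cv2.imwrite("pics/s13z.png",cv2.resize(c["image"][110:240,160:320,::-1],None,fx=4.5,fy=4.5))
E
```

```text
[-0.14300858 -1.18424035  0.014083  ] [0.43230003 0.24918083 0.27289487] [ 1.79984162e+02 -6.07088251e-02  9.63355527e+00] 0.004571845112488083
-0.12 81 -1.6109522672249286 0.09734958437377395
-0.075 29 -0.6939970567443873 0.09423801661470455
-0.04 34 -0.6050829081637931 0.09620420297836119
0.056 32 -0.2131682531885468 0.09449061226491784
rod ly -0.12621394530474947 0.07318991108491521
reel ly -0.043707316112424295 0.018953545060140378
```

View pics/t13z.png

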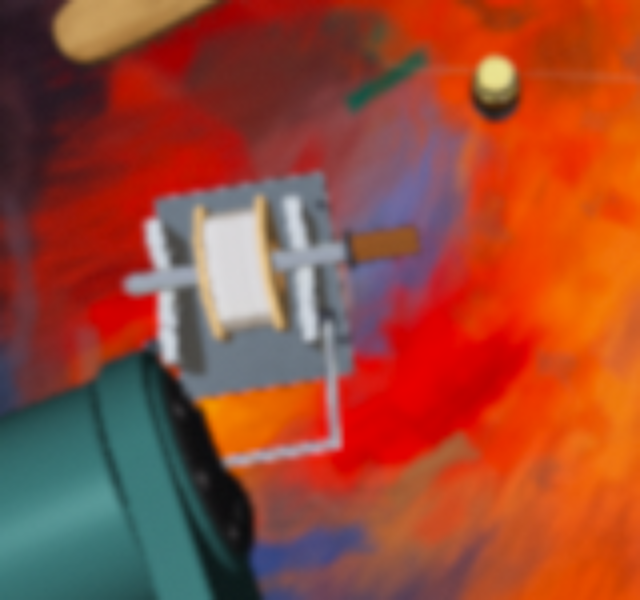

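View pics/s13z.png

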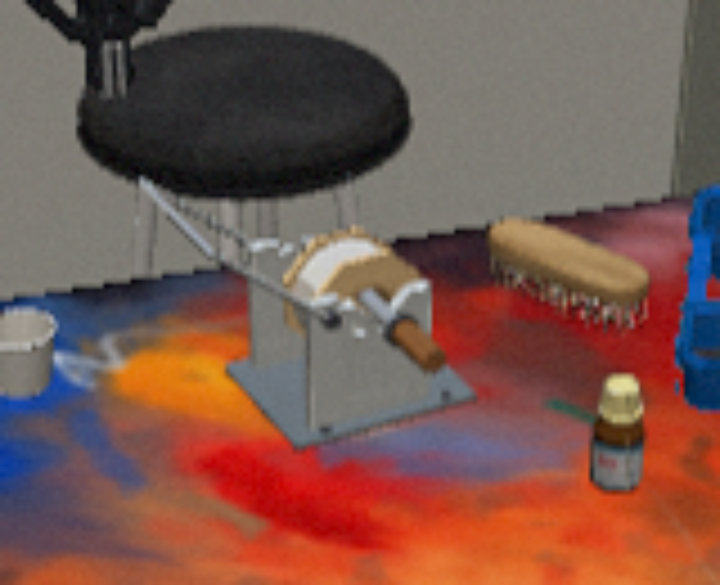

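The rod is seated with its middle 1.3 mm from the stand's centre, the reel is about centred and the bail is still parked. Lowering behind the bar now.

{"method": "arm_command", "body": {
  "plan": [
    [0,0,0,2,0],
    [0,0,0,5,0],
    [0,0,0,8,0],
    [0,0,0,10.5,0],
    [0,0,0,11.8,0],
    [0,0,0,11.8,0]
  ]
}}

```text
clock: 18.12
tool_pos: [0.4316, 0.2487, 0.154]
tcp_rot: [180.0, 0.1, 9.6]
force: [0.7, 0.3, 0.8]
width: -0.003
```

```bash
python3 - <<'E'
from h import *; from rig import bot
s=bot.sense(); print(s["force"],s["tool_pos"])
c=snap("wrist","w14"); c=snap("side","s14"); cv2.imwrite("pics/s14z.png",cv2.resize(c["image"][90:240,140:320,::-1],None,fx=4,fy=4))
E
```

```text
[0.71837159 0.2632573  0.77451661] [0.43156945 0.24870841 0.15401637]
```

View pics/s14z.png

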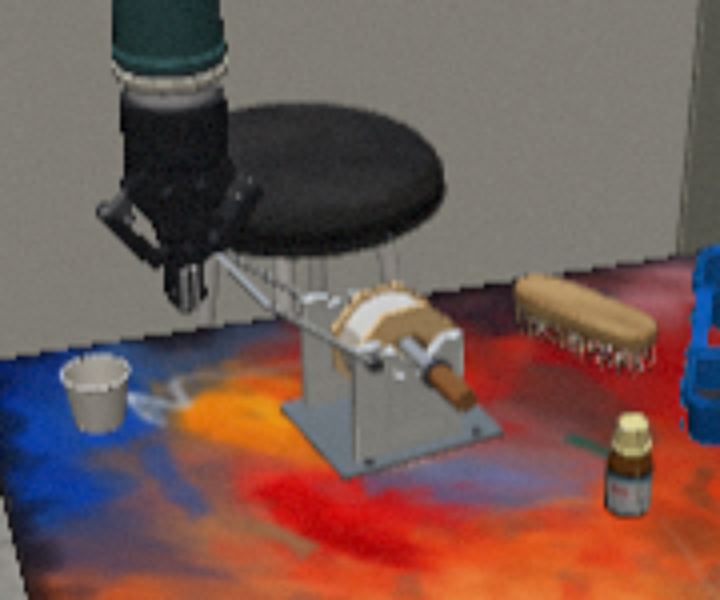

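View pics/w14.png

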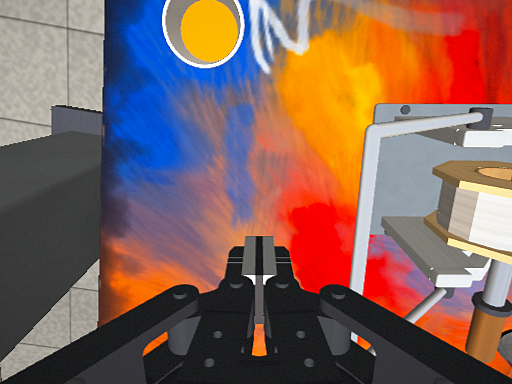

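The shut fingers stand behind the bar, which is at wrist-image (365,230). Pushing it along its arc.

{"method": "arm_command", "body": {
  "plan": [
    [0,2,0,-0.3,0],
    [0,3.3,0,-1.3,0],
    [0,4.5,0,-2.3,0],
    [0,5.5,0,-2.9,0],
    [0,6.5,0,-3.4,0],
    [0,7.5,0,-3.8,0],
    [0,8.5,0,-4.1,0],
    [0,9.8,0,-4.3,0],
    [0,11.1,0,-4.4,0],
    [0,12.5,0,-4.3,0],
    [0,13.9,0,-4.0,0],
    [0,14.5,0,-4.0,0]
  ]
}}

```text
clock: 19.73
tool_pos: [0.5752, 0.2734, 0.1941]
tcp_rot: [180.0, 0.0, 9.6]
force: [0.5, -0.0, -0.0]
width: 0.001
```

```bash
python3 - <<'E'
from h import *; from rig import bot
s=bot.sense(); print(s["force"],s["tool_pos"])
c=snap("wrist","w15"); c=snap("side","s15"); cv2.imwrite("pics/s15z.png",cv2.resize(c["image"][90:240,140:320,::-1],None,fx=4,fy=4))
E
```

```text
[ 0.51336792 -0.0383957  -0.02180494] [0.5752393  0.27342028 0.19413777]
```

View pics/s15z.png

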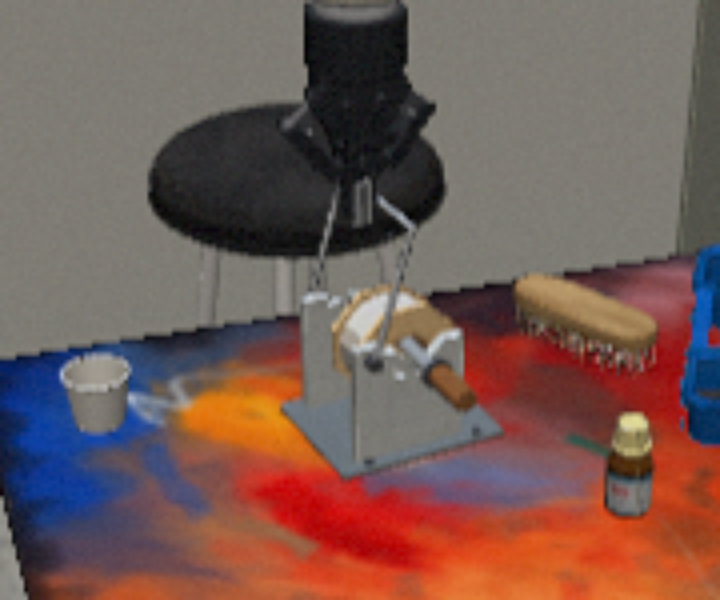

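View pics/w15.png

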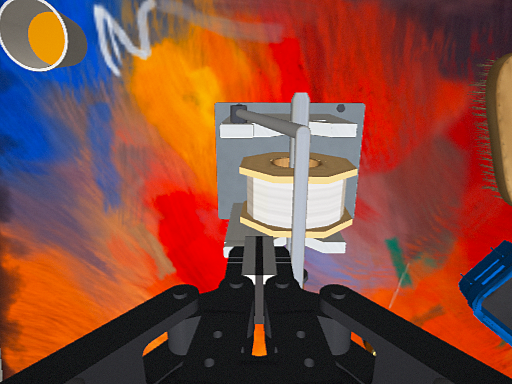

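The bail is past upright, leaning to +x. Backing the fingers away, then waiting for it to fall.

{"method": "arm_command", "body": {
  "plan": [
    [0,0.6,0,0,0],
    [0,0.6,0,0,0],
    [0,-2,0,0,0],
    [0,-5,0,-1,0],
    [0,-8,0,-4,0],
    [0,-10,0,-7,0],
    [0,-10,0,-7,0],
    [0,-10,0,-7,0],
    [0,-10,0,-7,0],
    [0,-10,0,-7,0],
    [0,-10,0,-7,0],
    [0,-10,0,-7,0]
  ]
}}

```text
clock: 21.32
tool_pos: [0.4757, 0.2566, 0.2645]
tcp_rot: [180.0, 0.0, 9.6]
force: [-0.3, 0.0, 0.3]
width: -0.001
```

{"method": "arm_command", "body": {
  "plan": [
    [0,0,0,0,0],
    [0,0,0,0,0],
    [0,0,0,0,0],
    [0,0,0,0,0],
    [0,0,0,0,0],
    [0,0,0,0,0],
    [0,0,0,0,0],
    [0,0,0,0,0],
    [0,0,0,0,0],
    [0,0,0,0,0]
  ]
}}

```text
clock: 22.58
tool_pos: [0.4757, 0.2567, 0.2648]
tcp_rot: [180.0, 0.0, 9.6]
force: [0.2, -0.0, -0.6]
width: 0.001
```

```bash
python3 - <<'E'
from h import *; from rig import bot
s=bot.sense(); print(s["force"],s["tool_pos"],s["clock"])
c=snap("top","t16"); cv2.imwrite("pics/t16z.png",cv2.resize(c["image"][110:260,130:290,::-1],None,fx=4,fy=4))
c=snap("side","s16"); cv2.imwrite("pics/s16z.png",cv2.resize(c["image"][90:240,140:320,::-1],None,fx=4,fy=4))
E
```

```text
[ 0.18864939 -0.04165207 -0.59500465] [0.4756848  0.25666538 0.26477716] 22.575
```

View pics/s16z.png

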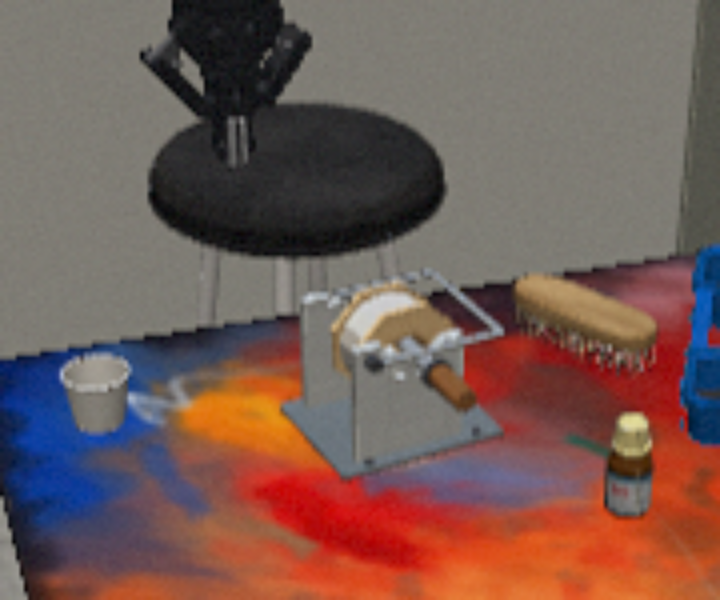

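View pics/t16z.png

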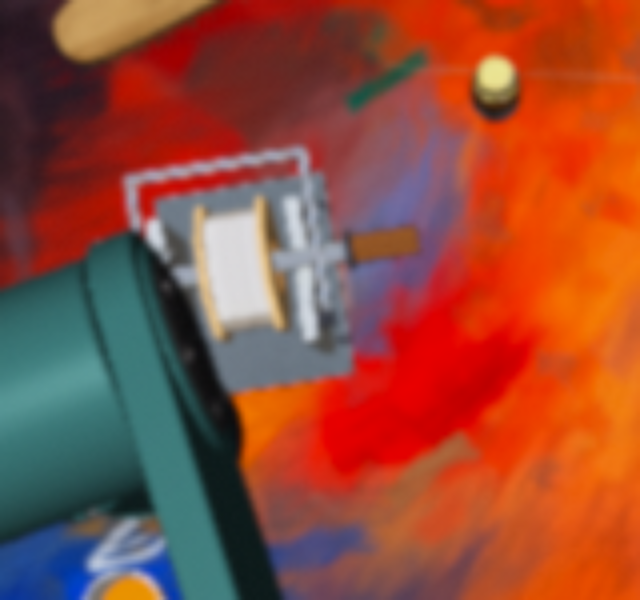

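The bail has come down across the shaft at both ends. I'll wait a second and check the numbers.

{"method": "arm_command", "body": {
  "plan": [
    [0,0,0,0,0],
    [0,-3,0,-3,0],
    [0,-6,0,-6,0],
    [0,-6,0,-6,0],
    [0,-6,0,-6,0],
    [0,-6,0,-6,0],
    [0,-6,0,-6,0],
    [0,-6,0,-6,0],
    [0,-6,0,-6,0],
    [0,-6,0,-6,0]
  ]
}}

```text
clock: 23.92
tool_pos: [0.4166, 0.2466, 0.3247]
tcp_rot: [180.0, 0.0, 9.6]
force: [0.7, 0.5, 0.6]
width: 0.003
```

```bash
python3 - <<'E'
from h import *; from rig import bot
s=bot.sense(); print(s["force"],s["clock"])
c=snap("top","t17"); W=cloud(c); Z=W[...,2]
a=np.radians(9.6); x=np.array([np.cos(a),np.sin(a)]); y=np.array([-x[1],x[0]]); o=np.array([.604,.2782])
lx=(W[...,:2]-o)@x; ly=(W[...,:2]-o)@y
m=(lx>.05)&(lx<.1)&(abs(ly)<.055)&(Z>.03)&(Z<.2); bx,bz=lx[m].mean(),Z[m].mean(); print("bar",m.sum(),bx,bz,"angle",.87+np.arctan2(bx+.045,bz-.003-.1))
for lo,hi in ((-.12,-.09),(-.04,-.03),(.064,.08)):
    m=(ly>lo)&(ly<hi)&(Z>.08)&(Z<.115)&(abs(lx)<.015); print(lo,m.sum(),lx[m].mean()*1000,np.median(Z[m]))
m=(Z>.08)&(Z<.115)&(abs(lx)<.006)&(abs(ly)<.16); print("rod ly",ly[m].min(),ly[m].max())
m=(Z>.113)&(Z<.14)&(abs(lx)<.03)&(abs(ly)<.045); print("reel ly",ly[m].min(),ly[m].max())
X,Y=W[...,0],W[...,1]
for nm,px,py in [("bm",.735,.103),("t2",.753,-.188),("cup",.37,.365)]:
    r=(np.hypot(X-px,Y-py)<.045)&(Z>.04)&(Z<.1); P=W[r]
    if len(P)>3: print(nm,len(P),(P.min(0)+P.max(0))/2)
c=snap("side","s17"); cv2.imwrite("pics/s17z.png",cv2.resize(c["image"][140:220,190:290,::-1],None,fx=7,fy=7,interpolation=cv2.INTER_CUBIC))
E
```

```text
[0.69617964 0.4814054  0.57083383] 23.925
bar 94 0.06974962866962106 0.10042083288989717 angle 2.463269017528782
-0.12 82 -1.4430377123700193 0.09703671554269544
-0.04 20 -0.9600673049098878 0.09413800048808807
0.064 16 0.15481382854514336 0.09444387303245538
rod ly -0.1263540074342101 0.07316942467666493
reel ly -0.027761646641889418 0.01862975846232756
bm 128 [0.73816953 0.10252154 0.0620265 ]
t2 118 [ 0.76007557 -0.18955398  0.06041082]
```

View pics/s17z.png

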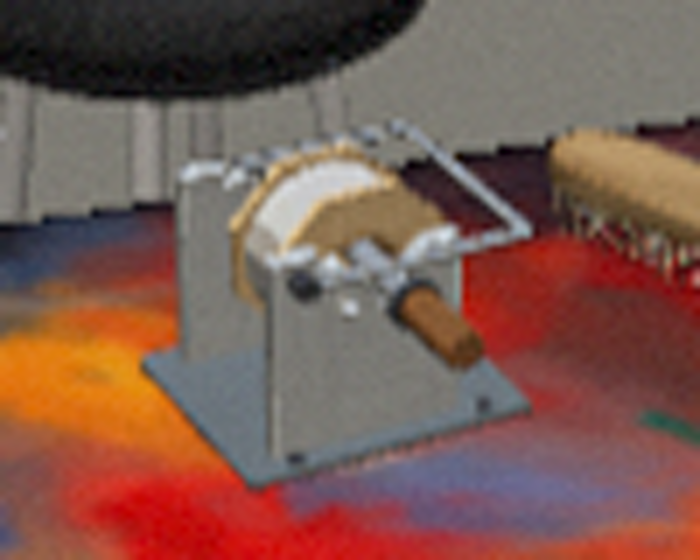

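All the checks agree, so I'm handing in.

```bash
python3 -c "
from rig import bot
bot.close_job(); print(bot.sense()['clock'])"
```

```text
the job is handed in; nothing more can be done
the job is handed in; nothing more can be done
```

The reel is loaded on the stand with the bail lying across the rod at both ends, and I handed the job in at about 24 s of the 61 s allowed. I took the rod by its handle, threaded the reel, lifted and carried it on the rod, seated it in both notches, let go, and tipped the bail with the shut fingertips.

One thing went wrong on the way. My first lift began with a small downward move (wrong sign), which tilted the rod about 10° in the grip. I released it back on the rest, gripped it again, and the rest went as planned.

Last checks, by camera:
- **Rod:** its middle is about 1.5 mm from the stand's centre lengthwise and within 1 mm across. It is level to within the measurement, with its axis about 88 mm above the table.
- **Reel:** it hangs about 4.5 mm from the stand's centre, or 3 mm from the shaft's middle, between the cheeks.
- **Bail:** it measures about 2.46 rad, inside the 2.36 to 2.54 range. I saw it down in two pictures about 1.3 s apart but took no speed reading.
- **Bystanders:** both bottles read within about 1.5 mm of where they started. The cup did not register in the final top-camera check; it stood in its place in the last side picture I viewed that showed it, about 1.3 s earlier.
- **Robot:** the arm was clear of everything, with the tool force near zero.

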